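# Dress a charcoal block from the bypass-door bench case

### The arm

A 7-joint arm with a two-finger parallel gripper is mounted at the origin on a cart in front of the work surface, level with it; the furniture and walls round the work are solid. World frame = base frame: x ahead of the robot, y to its left, z up, the work surface at z = 0. Lengths are in mm, angles in degrees, forces in N, time in s.
With the tool pointing down it reaches from about 400 to 850 mm from the base axis. Payload 4.5 kg.
Tool frame: the origin (TCP) lies between the finger pads; the fingertips stand 25 mm ahead of it and the grasp point (between the pads) lies 6 mm ahead of it; z points along the fingers, y is the line along which they close (so a half turn about z gives the same grasp; the last joint's range is limited). The gripper opens to 85 mm and grips with 20 to 120 N. Pads are 22 mm wide; open, the fingers measure 114 mm over their backs; the gripper's body (76 mm by 85 mm) begins 54 mm behind the grasp point. The pads swing forward as they close: fully open they stand 13 mm farther back than shut.
Start: joints at [77.223, 39.483, -11.15, 89.685, 9.013, 51.709, -12.324], TCP at [158.769, -604.52, 256.317] pointing down, gripper open.
Joint ranges: [-172.22, 172.22], [-26.19, 119.32], [-84.43, 86.54], [7.71, 146.69], [-57.33, 237.33], [2.42, 119.75], [-152.13, 152.13]. Speed limits (degrees/s): [147.25, 147.25, 180, 180, 180, 180, 180].

### API

Orientations are given as a 3x3 rotation matrix whose columns are the frame's x, y, z axes.
In Python, from station import readout, imaging, workorder, nets gives the robot as it stands.
- The arm moves only by the tool send_rows, never from a script. Its argument "motion" is one flat list of numbers, 5 for each row, row after row: the shift along the tool's x, y, z in m, then the turn about the tool's z in degrees, then the gripper command: -1 is fully open, 1 is shut, values between are in proportion. A call has 1 to 10 rows; each row is the pose to reach, as a shift and turn from the pose commanded when the call began, along the tool's axes at that moment; what a row does not reach only later rows make up. A row lasts 1/12 s, in which the tool goes at most 41.7 mm and 7.16 degrees, less where a joint would pass 70% of its speed; a pose out of reach is approached as far as the arm can. A call with a gripper value outside its range is refused whole. The fingers move at their own pace and stop on an object; "force" is the grip in N (left out, the last holds). Time passes only in rows, so rows that repeat a pose let the fingers close. It gives the time, the measured TCP pose, the force, the opening and the grip force at its end, in the units of the state.
- readout.observe(): the state, without advancing time (a new reading comes with each control period).
- imaging.camera(name): name is "scene" or "top"; returns the picture (384x512x3 uint8, red, green, blue); there is no depth.
- imaging.calibration(name): a dict with "fx", "fy", "cx", "cy" (pixels), "k1" (the pictures are not rectified: a ray, as slopes to the right and down, at radius r is drawn at 1 + k1 r^2 times it, then the intrinsics apply), "eye" and "orientation" of the camera in the world. Camera axes: x right, y up, looking along -z (the intrinsics and any distortion apply to the point x, -y, -z); pixel columns grow to the right and rows downward; lengths in mm; the calibration is good to about 2 mm. A picture is of the moment at which its call begins. calibration takes no time and is no camera call.
- workorder.close_job(): hands the job in; it is judged then, once.
Trained networks look in the newest picture that a camera, given by its name, has taken for a name from the list of things; names that differ only in an ending like _2 or _b are one class to them, and where a whole thing is asked for, a point or a joint stands for the part that bears it (a point fixed in the world has none). Each returns a list of dicts, best first, with "p" (0 to 1); they miss things now and then, are a little off and sometimes report something else, mostly with a low value. They report only what shows in the picture. A call takes as long as a camera call.
- nets.look_for(camera, name): "point" ([x, y, z] in mm, in world coordinates, good to about 4 mm: the middle of the surface that is visible of it).
- nets.silhouettes(camera, name): "pixels" (384x512 bool, what is visible of it).
The state is a dict: "t": time; "joints": joint angles; "qd": joint speeds; "tau": joint torques, N m; "ee_pos": TCP position; "tcp_rot": TCP orientation; "contact_force": force on the tool from outside, world axes, zero at the start; "wrist_torque": the same for the moment, N m; "grip_width": finger opening in mm; "grip_force": force on a finger pad.
Only numpy, scipy, OpenCV 4.12 (cv2) and the standard library are available. Lean on these libraries where they do the work, as an engineer would, in place of code of your own. Each camera call takes 0.05 s, during which the arm holds its last target. There are 200 camera calls.

### The job

The charcoal soldering block lies under one of the two clear sliding doors of the bench case: slide that door fully back past the other, take the block out and true its underside on the emery plate, held flat with a light, steady pressure in one stroke from the plate's left end to its right end. Then lay the block flat on the middle of the pale soldering board, let go, and slide the door fully shut again. Leave the steel block in the case and everything else on the bench where it is.

Things in the scene. Friction and masses are not known exactly. Their poses are not given: they have to be found in the camera images.
- case: low plywood case fixed to the trolley, 300 (its x, away from the robot) x 160 (y) x 64 mm; origin centre of its underside. A divider at x = 0 makes a near (-x) and a far (+x) compartment, inside 144 mm wide, floor at 6 mm. Two clear doors, 146 mm long, lie flat in its top and bypass along x, tops at 59 (near) and 51 mm (far). An open door uncovers |x| = 29 to 142 mm.
- near_door (a joint): how far the near door, in the upper track, is slid open, in m: 0 shut, grows as it slides along the case's +x (away from the robot) over the far door, 0.112 fully open. It takes about 2 N, and stays where it is left. If one door is open, sliding the other pushes it shut.
- far_door (a joint): how far the far door, in the lower track, is slid open, in m: 0 shut, grows as it slides along the case's -x (towards the robot) under the near door, 0.112 fully open. It takes about 2 N, and stays where it is left.
- near_door_knob (a point): centre of the top face of the near door's upright aluminium knob, 18 mm diameter, on the case's centre line 13 mm from the door's outer (near) end. It rises 30 mm from the door, its top 89 mm above the case's underside, and is clear all round above the case's rim (64 mm). Moves with the door.
- far_door_knob (a point): the same for the far door: knob of 18 mm diameter, 13 mm from the door's outer (far) end, its top likewise 89 mm above the case's underside. Moves with the door.
- charcoal: black charcoal soldering block, 52 x 80 x 30 mm (its x, y, z), 0.04 to 0.09 kg, origin at the centre of its underside. Starts on the floor of one compartment, about 85 mm from the case's middle, its 80 mm length nearly along the case; 35 mm or more is free beside its long sides. Held by its top edge or loosely it tilts in the fingers.
- steel_block: grey steel bench block, 64 x 64 x 18 mm, origin at the centre of its underside. It lies in the other compartment and stays there.
- lap_plate: flat glass plate faced with dark grey emery sheet, 96 x 246 x 9 mm (its x, y, z), origin at the centre of its underside: the emery face is 9 mm above it, 19 mm above the trolley top. +y is its left end as the robot sees it, -y its right end. It lies on a sponge-rubber pad fixed to the trolley and gives straight down about 0.5 mm per newton, 6 mm at most.
- solder_board: pale heatproof soldering board lying on the trolley, fixed, 110 x 150 x 12 mm (its x, y, z), origin at the centre of its underside.
- glue: slim glue bottle with a spout, 37 mm diameter, 111 mm high, standing to the left of the emery plate; leave it alone.
- pliers: black pliers, 117 mm long, 10 mm thick, lying between the emery plate and the case; leave them alone.
- tool_tumbler: glass tumbler of pens, files and scissors standing fixed between the emery plate, the board and the case; origin at the centre of its underside, about 70 mm across and, with its tools, 210 mm high (they lean out to 50 mm from its axis). Carry the block round it.
- wax_injector: the large dark blue wax injector that stands fixed at the left, 222 x 212 mm, its lid 300 mm high, fittings to 456 mm; origin at the centre of its underside. Keep clear of it.
- blue_stand: blue bit stand, fixed, 60 x 48 mm, 75 mm high, behind and left of the soldering board; origin at the centre of its underside.

How it is judged:
By the outcome, as a careful person would: the job done as asked, in the order asked, and still so for the second after the job is handed in, with the robot touching nothing.
It also fails if it takes over 72 s, if anything falls off the work surface, if the arm or the gripper's body presses on something with over 40 N, if the wrist force passes 120 N, or if a joint passes its speed limit or range.

## Working session

There is one attempt and no reset: what is moved stays moved. The work goes in short steps, Python scripts to look and compute and a tool call to move; the robot and the scene stay as the last step left them, time stands still between calls to the robot, and variables do not carry over. Pictures are saved under pics/ and viewed, at most 10 in all, crops included, and the job is handed in when it is done.

Besides the shell and the picture viewer there is one more tool, called after "Emit:" as name(argument=value, ...) on one line, values as JSON. send_rows: Moves the arm, as the interface text tells. Its arguments: {"type":"object","properties":{"motion":{"type":"array"},"force":{"type":"number"}},"required":["motion"]}

```bash
mkdir -p pics; cat > h.py <<'E'
import numpy as np, cv2
from station import readout, imaging, workorder, nets
def shot(cam,name):
    im=imaging.camera(cam); cv2.imwrite(f'pics/{name}.png',cv2.cvtColor(im,cv2.COLOR_RGB2BGR)); return im
def ray(cam,u,v):
    c=imaging.calibration(cam); K=np.array([[c['fx'],0,c['cx']],[0,c['fy'],c['cy']],[0,0,1.]])
    p=cv2.undistortPoints(np.array([[[u,v]]],float),K,np.array([c['k1'],0,0,0,0.]),None,None,(3,100,1e-9))[0,0] if 0 else und(c,u,v)
    d=np.array(c['orientation'])@np.array([p[0],-p[1],-1.]); return np.array(c['eye']),d
def und(c,u,v):
    q=np.array([(u-c['cx'])/c['fx'],(v-c['cy'])/c['fy']]); p=q.copy()
    for _ in range(30): p=q/(1+c['k1']*(p@p))
    return p
def at(cam,u,v,z):
    e,d=ray(cam,u,v); return e+d*(z-e[2])/d[2]
def proj(cam,P):
    c=imaging.calibration(cam); q=np.array(c['orientation']).T@(np.array(P,float)-np.array(c['eye']))
    p=np.array([q[0],-q[1]])/-q[2]; p=p*(1+c['k1']*(p@p)); return p*[c['fx'],c['fy']]+[c['cx'],c['cy']]
def st():
    s=readout.observe(); print({k:np.round(s[k],3).tolist() for k in('t','joints','ee_pos','contact_force','grip_width','grip_force')}); print(np.round(s['tcp_rot'],3).tolist()); return s
E
python3 - <<'E'
from h import *
np.set_printoptions(suppress=True,precision=1)
st()
for cam in('scene','top'):
    shot(cam,cam+'0'); c=imaging.calibration(cam); print(cam,c['eye'],c['fx'],c['k1'])
    for n in 'case near_door_knob far_door_knob charcoal steel_block lap_plate solder_board glue pliers tool_tumbler wax_injector blue_stand'.split():
        r=nets.look_for(cam,n); print(n,[(np.round(x['point']).tolist(),round(x['p'],2)) for x in r[:3]])
E
```

```text
{'t': 0.0, 'joints': [77.224, 39.535, -11.145, 89.746, 9.012, 51.71, -12.327], 'ee_pos': [158.526, -603.922, 255.461], 'contact_force': [0.341, -0.192, 0.406], 'grip_width': 85.186, 'grip_force': 0.0}
[[0.967, 0.254, -0.001], [0.254, -0.967, 0.002], [-0.0, -0.002, -1.0]]
scene [-124.9  492.6  874.7] 447.484205587541 0.035281231483180076
case [([490.0, -237.0, 56.0], 0.79)]
near_door_knob [([450.0, -253.0, 58.0], 0.81)]
far_door_knob [([594.0, -253.0, 54.0], 0.98)]
charcoal [([451.0, -252.0, 57.0], 0.27)]
steel_block []
lap_plate [([430.0, 101.0, 18.0], 0.75)]
solder_board [([588.0, 121.0, 14.0], 0.92)]
glue [([373.0, 304.0, 52.0], 0.96)]
pliers [([431.0, -101.0, 7.0], 0.65)]
tool_tumbler [([450.0, -254.0, 56.0], 0.47), ([424.0, 102.0, 19.0], 0.27)]
wax_injector []
blue_stand [([621.0, 251.0, 22.0], 0.38)]
top [347.1  98.8 990.3] 347.4133201121722 -0.08084377289381724
case [([515.0, -245.0, 58.0], 0.61)]
near_door_knob [([593.0, 121.0, 8.0], 0.71), ([457.0, -252.0, 63.0], 0.65)]
far_door_knob [([592.0, -245.0, 48.0], 0.74)]
charcoal []
steel_block []
lap_plate [([437.0, 89.0, 21.0], 0.95)]
solder_board [([592.0, 123.0, 10.0], 0.58)]
glue [([388.0, 293.0, 55.0], 0.48)]
pliers [([431.0, -101.0, 11.0], 0.79)]
tool_tumbler []
wax_injector [([593.0, -248.0, 49.0], 0.46)]
blue_stand [([651.0, 265.0, 54.0], 0.71)]
```

View pics/scene0.png

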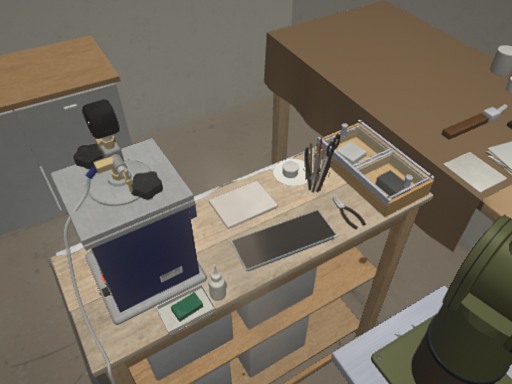

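View pics/top0.png

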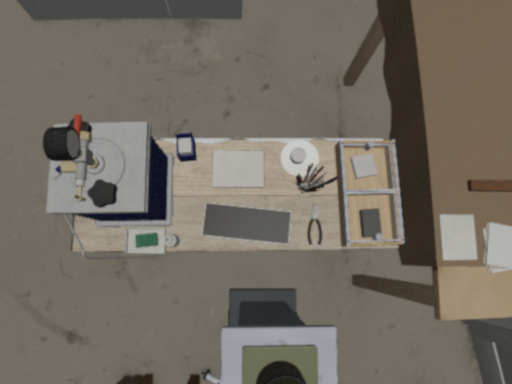

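The scene view (dark block at 390,183) and the top view (371,223) both show the charcoal in the near compartment. The steel block is in the far one (top 365,166), so the near door is the one to open. I'll enlarge both views to measure.

```bash
python3 - <<'E'
from h import *
a=cv2.imread('pics/top0.png')[130:255,325:415]; b=cv2.imread('pics/scene0.png')[110:220,315:440]
a=cv2.resize(a,None,fx=4,fy=4,interpolation=cv2.INTER_CUBIC); b=cv2.resize(b,None,fx=3.4,fy=3.4,interpolation=cv2.INTER_CUBIC)
h=max(a.shape[0],b.shape[0]); o=np.zeros((h,a.shape[1]+b.shape[1],3),np.uint8); o[:a.shape[0],:a.shape[1]]=a; o[:b.shape[0],a.shape[1]:]=b
cv2.imwrite('pics/crop.png',o); print(o.shape)
E
```

```text
(500, 785, 3)
```

View pics/crop.png

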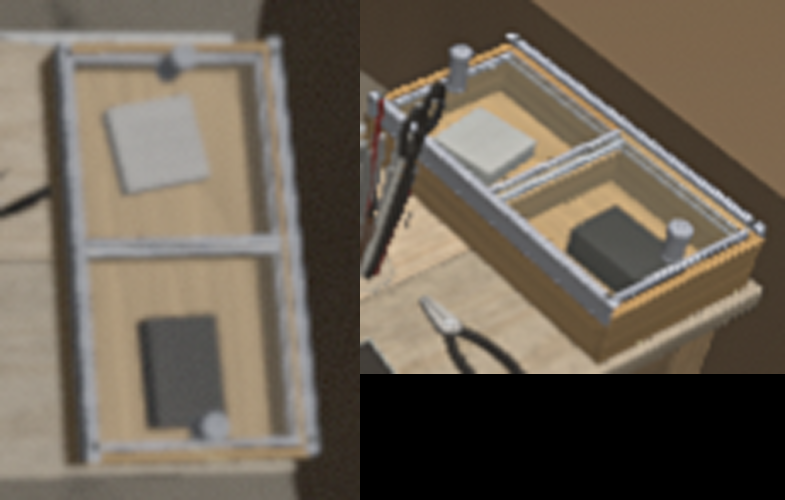

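The crop shows the near knob top at top-crop (215,422) and scene-crop (680,227). The charcoal's top face spans about (159,318) to (222,425) in the top crop. Next I convert these pixels to positions.

```bash
python3 - <<'E'
from h import *
np.set_printoptions(suppress=True,precision=1)
T=lambda x,y,z:at('top',325+(x-1.5)/4,130+(y-1.5)/4,z)[:2]
S=lambda x,y,z:at('scene',315+(x-360-1.2)/3.4,110+(y-1.2)/3.4,z)[:2]
for n,t,s,z in[('FL',(62,48),(384,97),64),('FR',(275,42),(512,38),64),('NR',(315,450),(762,236),64),('NL',(92,458),(608,312),64),('kn',(215,422),(680,227),89),('kf',(182,57),(461,48),89)]:
    print(n,T(*t,z),S(*s,z))
print([T(x,y,36) for x,y in[(157,319),(217,316),(224,425),(165,428)]])
r=imaging.camera('top');
for cam in('top','scene'):
  if cam=='scene': imaging.camera(cam)
  for n in('charcoal','lap_plate','solder_board','near_door_knob','glue','tool_tumbler','steel_block'):
    for m in nets.silhouettes(cam,n)[:2]:
        M=m['pixels'].astype(np.uint8); 
        if M.sum()<5: continue
        c=max(cv2.findContours(M,0,2)[0],key=cv2.contourArea); R=cv2.minAreaRect(c); B=cv2.boxPoints(R)
        z={'charcoal':36,'lap_plate':19,'solder_board':12,'near_door_knob':89,'glue':111}.get(n,24)
        w=np.array([at(cam,u,v,z)[:2] for u,v in cv2.approxPolyDP(c,4,True)[:,0]]); print(cam,n,round(m['p'],2),M.sum(),w.round().tolist())
E
```

```text
FL [ 662.1 -168.3] [ 659.1 -178.3]
FR [ 670.3 -324.9] [ 669.7 -325.2]
NR [ 380.  -333.9] [ 374.4 -329.5]
NL [ 375.2 -177.7] [ 372.6 -172.7]
kn [ 397.8 -254.3] [ 397.  -258.3]
kf [ 649.  -245.6] [ 655.9 -253.4]
[array([ 473.3, -236.7]), array([ 475.7, -280.6]), array([ 398.7, -281.5]), array([ 396.7, -238.8])]
top lap_plate 0.96 2992 [[491.0, 211.0], [398.0, 214.0], [383.0, -25.0], [470.0, -29.0]]
top solder_board 0.7 1862 [[645.0, 190.0], [541.0, 193.0], [545.0, 47.0], [647.0, 50.0]]
top near_door_knob 0.69 2707 [[516.0, -171.0], [383.0, -180.0], [387.0, -316.0], [523.0, -308.0]]
top glue 0.5 168 [[397.0, 292.0], [370.0, 295.0], [368.0, 270.0], [390.0, 266.0]]
top tool_tumbler 0.65 6582 [[681.0, -177.0], [656.0, -158.0], [374.0, -171.0], [379.0, -348.0], [682.0, -345.0]]
scene lap_plate 0.74 3245 [[384.0, -25.0], [473.0, -25.0], [484.0, 209.0], [396.0, 212.0]]
scene solder_board 0.93 1833 [[646.0, 45.0], [646.0, 189.0], [536.0, 193.0], [539.0, 49.0]]
scene solder_board 0.48 1328 [[733.0, -313.0], [642.0, -225.0], [572.0, -222.0], [573.0, -355.0], [693.0, -362.0]]
scene near_door_knob 0.81 2121 [[505.0, -168.0], [366.0, -167.0], [369.0, -301.0], [506.0, -304.0]]
scene glue 0.65 435 [[377.0, 301.0], [334.0, 335.0], [308.0, 324.0], [336.0, 297.0]]
scene tool_tumbler 0.42 1267 [[721.0, -302.0], [632.0, -215.0], [566.0, -215.0], [561.0, -345.0], [681.0, -350.0]]
```

```bash
cat >> h.py <<'E'
def go(P,yaw=None,s=None):
    """row (tool shift m, turn deg) from measured pose to world P, tool x axis at world yaw (deg, mod 180)"""
    s=s or readout.observe(); R=np.array(s['tcp_rot']); d=R.T@(np.array(P,float)-s['ee_pos'])/1000
    t=0 if yaw is None else -((yaw-np.degrees(np.arctan2(R[1,0],R[0,0]))+90)%180-90)
    return np.round([*d,t],4).tolist()
E
python3 - <<'E'
from h import *
np.set_printoptions(suppress=True,precision=1)
for z in(0,60,100): print('tumbler top',at('top',309,183,z),'scene',at('scene',318,185,z))
s=st(); print(go([397.5,-256,150],1.3)); print(go([397.5,-256,93],1.3))
a=cv2.imread('pics/top0.png')[120:255,155:345]; cv2.imwrite('pics/c2.png',cv2.resize(a,None,fx=4,fy=4,interpolation=cv2.INTER_CUBIC))
E
```

```text
tumbler top [555.1 -88.5   0. ] scene [ 557.3 -100.1    0. ]
tumbler top [542.5 -77.1  60. ] scene [510.5 -59.5  60. ]
tumbler top [534.1 -69.6 100. ] scene [479.3 -32.4 100. ]
{'t': 2.1, 'joints': [77.223, 39.483, -11.149, 89.684, 9.012, 51.71, -12.325], 'ee_pos': [158.769, -604.523, 256.31], 'contact_force': [-0.085, 0.047, 0.381], 'grip_width': 85.176, 'grip_force': 0.0}
[[0.967, 0.254, 0.0], [0.254, -0.967, -0.0], [0.0, 0.0, -1.0]]
[0.3194, -0.2765, 0.1063, 13.4133]
[0.3194, -0.2765, 0.1633, 13.4133]
```

View pics/c2.png

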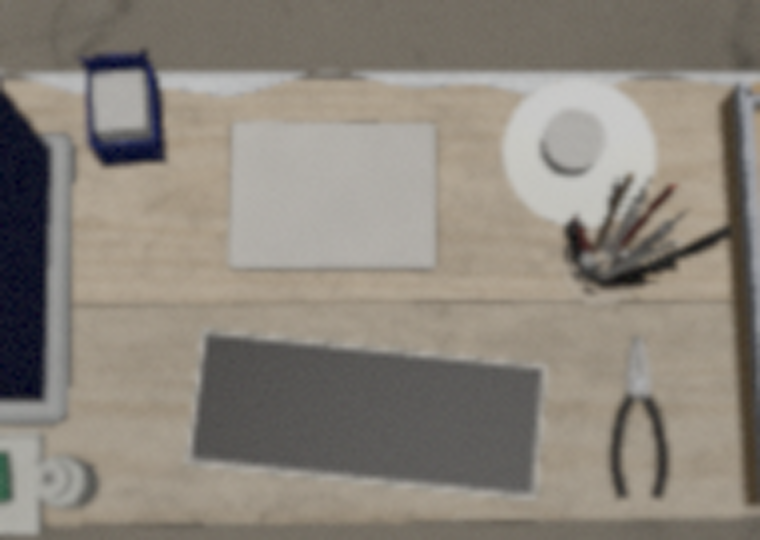

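The enlarged view shows the plate corners at crop (206,332), (543,367), (538,496), (191,460) and the board corners at (231,122) to (435,269). The tumbler base is near world (555,-90). I'll start moving.

Emit:
send_rows(motion=[0.036, -0.031, 0.012, 1.5, -0.4, 0.072, -0.062, 0.024, 3, -0.4, 0.108, -0.093, 0.036, 4.5, -0.4, 0.144, -0.124, 0.048, 6, -0.4, 0.18, -0.155, 0.06, 7.5, -0.4, 0.216, -0.186, 0.072, 9, -0.4, 0.252, -0.217, 0.084, 10.5, -0.4, 0.288, -0.248, 0.096, 12, -0.4, 0.319, -0.2765, 0.106, 13.4, -0.4, 0.319, -0.2765, 0.106, 13.4, -0.4], force=25)

```text
t: 2.93
ee_pos: [388.2, -269.6, 154.5]
tcp_rot: [[1.0, 0.022, 0.001], [0.022, -1.0, -0.001], [0.001, 0.001, -1.0]]
contact_force: [1.2, -0.3, 0.1]
grip_width: 59.8
grip_force: 0.0
```

```bash
python3 - <<'E'
from h import *
np.set_printoptions(suppress=True,precision=1)
s=st(); print(go([397.5,-256,93],1.3,s))
T=lambda x,y,z:at('top',155+(x-1.5)/4,120+(y-1.5)/4,z)[:2]
def rect(pts,z):
    w=np.array([T(*p,z) for p in pts]); c,sz,a=cv2.minAreaRect(w.astype(np.float32)); print(w.round(1).tolist(),w.mean(0),sz); v=(w[0]+w[3]-w[1]-w[2]); print('yaw of +y', np.degrees(np.arctan2(-v[0],v[1])))
rect([(206,332),(543,367),(538,496),(191,460)],19); rect([(231,122),(437,122),(435,269),(231,269)],12)
print(T(68,480,111))
E
```

```text
{'t': 2.933, 'joints': [29.873, 38.621, -1.099, 121.269, 2.035, 20.061, -61.654], 'ee_pos': [388.22, -269.644, 154.531], 'contact_force': [1.249, -0.326, 0.088], 'grip_width': 59.844, 'grip_force': 0.0}
[[1.0, 0.022, 0.001], [0.022, -1.0, -0.001], [0.001, 0.001, -1.0]]
[0.0095, -0.0135, 0.0615, -0.0576]
[[491.6, 208.1], [468.6, -29.8], [378.0, -25.2], [401.7, 216.2]] [435.   92.3] (243.23411560058594, 90.5831527709961)
yaw of +y -5.573882165955511
[[647.7, 195.2], [649.6, 44.7], [539.8, 46.2], [538.4, 192.3]] [593.9 119.6] (109.78083801269531, 150.51568603515625)
yaw of +y 0.6406743543284439
[383.4 281.8]
```

Emit:
send_rows(motion=[0, 0, 0.025, 0, -0.4, 0, 0, 0.05, 0, -0.4, 0, 0, 0.057, 0, -0.4, 0, 0, 0.057, 0, 0.2, 0, 0, 0.057, 0, 1, 0, 0, 0.057, 0, 1, 0, 0, 0.057, 0, 1, 0, 0, 0.057, 0, 1], force=25)

```text
t: 3.6
ee_pos: [386.0, -258.8, 99.1]
tcp_rot: [[0.999, 0.035, -0.006], [0.035, -0.999, 0.017], [-0.005, -0.018, -1.0]]
contact_force: [1.3, 28.7, 14.8]
grip_width: 16.5
grip_force: 25.5
```

```bash
python3 - <<'E'
from h import *
s=st(); a=shot('scene','x')[100:230,290:450]; b=shot('top','y')[130:255,325:445]
a=cv2.resize(a,(480,390)); b=cv2.resize(b,(312,325)); o=np.zeros((390,792,3),np.uint8); o[:,:480]=a; o[:325,480:]=b
cv2.imwrite('pics/k1.png',o[:,:,::-1]); st()
E
```

```text
{'t': 3.6, 'joints': [29.69, 44.934, -1.71, 123.481, 2.271, 12.37, -61.736], 'ee_pos': [385.97, -258.803, 99.054], 'contact_force': [1.335, 28.693, 14.767], 'grip_width': 16.544, 'grip_force': 25.54}
[[0.999, 0.035, -0.006], [0.035, -0.999, 0.017], [-0.005, -0.018, -1.0]]
{'t': 3.7, 'joints': [29.688, 44.936, -1.708, 123.485, 2.274, 12.367, -61.738], 'ee_pos': [385.934, -258.796, 99.032], 'contact_force': [1.442, 29.139, 15.243], 'grip_width': 16.414, 'grip_force': 25.527}
[[0.999, 0.035, -0.006], [0.035, -0.999, 0.017], [-0.005, -0.018, -1.0]]
```

View pics/k1.png

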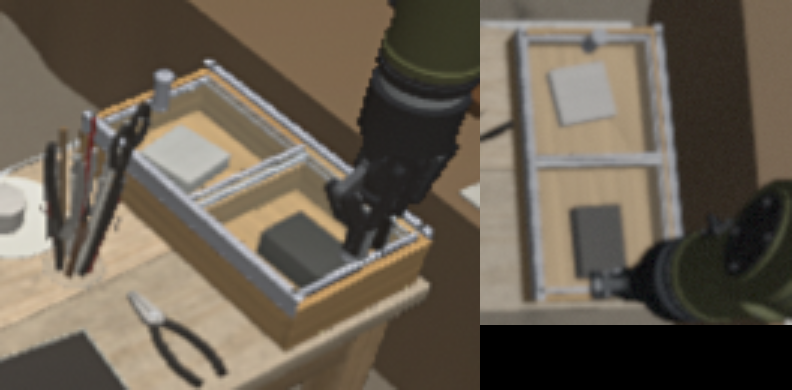

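The fingers closed on the edge of the knob because the first move fell short (x = 386). I'll open, settle and re-centre.

Emit:
send_rows(motion=[0, 0, 0, 0, 0.2, 0, 0, 0, 0, -0.3, 0, 0, 0, 0, -0.3, 0, 0, 0, 0, -0.3, 0, 0, 0, 0, -0.3])

```text
t: 4.12
ee_pos: [387.3, -272.7, 98.5]
tcp_rot: [[1.0, 0.021, 0.002], [0.021, -1.0, -0.002], [0.002, 0.002, -1.0]]
contact_force: [0.3, -0.5, 0.9]
grip_width: 55.5
grip_force: 0.0
```

```bash
python3 - <<'E'
from h import *
s=st(); print(go([400,-256,95],1.3,s))
E
```

```text
{'t': 4.117, 'joints': [29.925, 45.11, -0.633, 122.912, 2.484, 11.844, -61.766], 'ee_pos': [387.29, -272.744, 98.543], 'contact_force': [0.279, -0.489, 0.893], 'grip_width': 55.518, 'grip_force': 0.0}
[[1.0, 0.021, 0.002], [0.021, -1.0, -0.002], [0.002, 0.002, -1.0]]
[0.013, -0.0165, 0.0035, -0.1146]
```

Emit:
send_rows(motion=[0.006, -0.008, 0.002, 0, -0.3, 0.013, -0.015, 0.004, 0, -0.3, 0.013, -0.015, 0.004, 0, -0.3, 0.013, -0.015, 0.004, 0, 0.2, 0.013, -0.015, 0.004, 0, 1, 0.013, -0.015, 0.004, 0, 1, 0.013, -0.015, 0.004, 0, 1, 0.013, -0.015, 0.004, 0, 1], force=25)

```text
t: 4.78
ee_pos: [399.7, -257.0, 93.9]
tcp_rot: [[1.0, 0.022, 0.001], [0.022, -1.0, -0.002], [0.001, 0.002, -1.0]]
contact_force: [-0.2, -2.6, 0.4]
grip_width: 16.7
grip_force: 26.4
```

Emit:
send_rows(motion=[0.012, 0, 0, 0, 1, 0.025, 0, 0, 0, 1, 0.038, 0, 0, 0, 1, 0.051, 0, 0, 0, 1, 0.064, 0, 0, 0, 1, 0.077, 0, 0, 0, 1, 0.09, 0, 0, 0, 1, 0.103, 0, 0, 0, 1, 0.116, 0, 0, 0, 1, 0.116, 0, 0, 0, 1])

```text
t: 5.62
ee_pos: [513.7, -253.8, 93.4]
tcp_rot: [[1.0, 0.022, -0.006], [0.022, -1.0, -0.0], [-0.006, 0.0, -1.0]]
contact_force: [-2.8, -1.8, 3.7]
grip_width: 16.6
grip_force: 27.2
```

Emit:
send_rows(motion=[0, 0, 0, 0, 1, 0, 0, 0, 0, 1, 0, 0, 0, 0, 1])

```text
t: 5.87
ee_pos: [513.7, -253.7, 93.5]
tcp_rot: [[1.0, 0.022, -0.003], [0.022, -1.0, -0.0], [-0.003, 0.0, -1.0]]
contact_force: [-5.0, -3.0, 1.6]
grip_width: 16.7
grip_force: 27.0
```

Moved 114 mm and the force rose to 5 N, so the door is at its stop. Release, rise, look at the charcoal.

Emit:
send_rows(motion=[0, 0, 0, 0, 0.2, 0, 0, 0, 0, -0.3, 0, 0, 0, 0, -0.4, 0, 0, -0.03, 0, -0.6, 0, 0, -0.07, 0, -1, 0, 0, -0.11, 0, -1, 0, 0, -0.14, 0, -1, 0.0, 0.04, -0.14, 0, -1, 0, 0.06, -0.14, 0, -1, 0, 0.06, -0.14, 0, -1])

```text
t: 6.7
ee_pos: [516.7, -319.2, 235.0]
tcp_rot: [[1.0, 0.017, 0.003], [0.017, -1.0, -0.006], [0.003, 0.006, -1.0]]
contact_force: [-0.2, -0.8, 0.6]
grip_width: 85.0
grip_force: 0.0
```

```bash
python3 - <<'E'
from h import *
s=st(); a=shot('scene','x2')[100:220,300:440]; b=shot('top','y2')[140:250,330:430]
a=cv2.resize(a,(420,360)); b=cv2.resize(b,(370,407)); o=np.zeros((407,790,3),np.uint8); o[:360,:420]=a; o[:,420:]=b
cv2.imwrite('pics/k2.png',o[:,:,::-1])
for cam in('top','scene'):
  print(cam,nets.look_for(cam,'charcoal')[:2])
  for m in nets.silhouettes(cam,'charcoal')[:1]:
    M=m['pixels']; ys,xs=np.where(M); print(m['p'],M.sum(),xs.min(),xs.max(),ys.min(),ys.max(),at(cam,xs.mean(),ys.mean(),30))
E
```

```text
{'t': 6.7, 'joints': [26.832, 39.232, 0.725, 94.894, -0.329, 45.574, -61.419], 'ee_pos': [516.71, -319.214, 235.004], 'contact_force': [-0.174, -0.785, 0.625], 'grip_width': 84.961, 'grip_force': 0.0}
[[1.0, 0.017, 0.003], [0.017, -1.0, -0.006], [0.003, 0.006, -1.0]]
top [{'point': [436.8, -251.4, 35.4], 'p': 0.8}]
0.75 539 360 381 209 236 [ 436.76947068 -255.47664376   30.        ]
scene [{'point': [436.4, -246.7, 37.2], 'p': 0.64}]
0.78 552 377 409 170 197 [ 437.6680843  -256.18898158   30.        ]
```

View pics/k2.png

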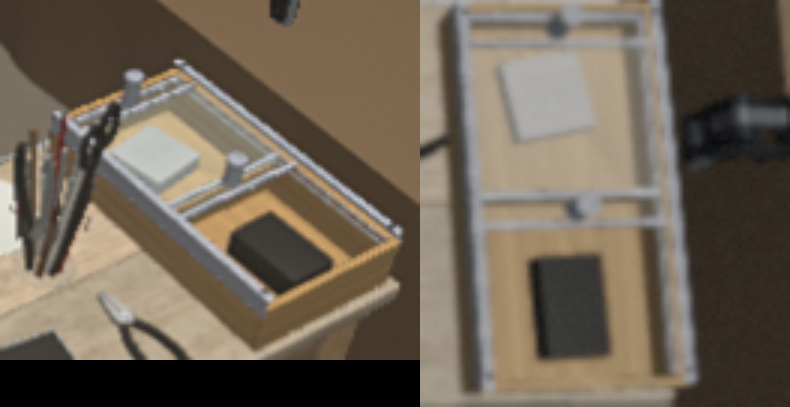

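The near door is now fully back (its knob sits by the divider) and the charcoal is uncovered at top-crop (570,305). I'll fit a box model to both silhouettes.

```bash
cat >> h.py <<'E'
from scipy.optimize import minimize
def fitbox(masks,size,z0,x0):
    sx,sy,sz=size; S=np.array([[a*sx/2,b*sy/2,c*sz] for a in(-1,1) for b in(-1,1) for c in(0,1)])
    def cost(p):
        a=np.radians(p[2]); R=np.array([[np.cos(a),-np.sin(a),0],[np.sin(a),np.cos(a),0],[0,0,1]]); e=0
        for cam,M in masks:
            q=np.array([proj(cam,v) for v in S@R.T+[p[0],p[1],z0]]); h=cv2.convexHull((q*4).astype(np.float32))
            I=np.zeros((384*4,512*4),np.uint8); cv2.fillPoly(I,[np.round(h+1.5).astype(int)],1)
            I=cv2.resize(I.astype(np.float32),(512,384),interpolation=cv2.INTER_AREA); e+=np.abs(I-M).sum()/M.sum()
        return e
    r=minimize(cost,x0,method='Nelder-Mead',options=dict(initial_simplex=[x0,np.add(x0,[6,0,0]),np.add(x0,[0,6,0]),np.add(x0,[0,0,5])],xatol=.2,fatol=1e-4)); return r.x,r.fun
E
python3 - <<'E'
from h import *
ms={}
for cam in('top','scene'):
    imaging.camera(cam)
    for n in('charcoal','lap_plate','solder_board'): ms.setdefault(n,[]).append((cam,nets.silhouettes(cam,n)[0]['pixels'].astype(np.float32)))
for n,sz,z0,x0 in(('charcoal',(52,80,30),6,[437,-257,90]),('lap_plate',(96,246,9),10,[435,93,-4]),('solder_board',(110,150,12),0,[593,119.5,.6])):
    print(n,fitbox(ms[n],sz,z0,x0),[fitbox([m],sz,z0,x0) for m in ms[n]])
s=st(); print(go([437,-257,150],1.3,s))
E
```

```text
Traceback (most recent call last):
IndexError: list index out of range
```

```bash
python3 - <<'E'
from h import *
ms={}
for cam in('top','scene'):
    imaging.camera(cam)
    for n in('charcoal','lap_plate','solder_board'):
        r=nets.silhouettes(cam,n)
        if r and r[0]['p']>.5: ms.setdefault(n,[]).append((cam,r[0]['pixels'].astype(np.float32)))
        else: print('miss',cam,n)
for n,sz,z0,x0 in(('charcoal',(52,80,30),6,[437,-257,90]),('lap_plate',(96,246,9),10,[435,93,-4]),('solder_board',(110,150,12),0,[593,119.5,.6])):
    print(n,[fitbox(m,sz,z0,x0) for m in [ms[n]]+[[m] for m in ms[n]]])
s=st(); print(go([437,-257,150],1.3,s))
E
```

```text
charcoal [(array([ 437.82841614, -259.1338681 ,   93.66818815]), np.float64(0.3567436933517456)), (array([ 437.23115125, -257.89588622,   93.26687506]), np.float64(0.11509008705615997)), (array([ 442.21121688, -262.14290145,   93.39037841]), np.float64(0.19324956834316254))]Traceback (most recent call last):
  File "<stdin>", line 10, in <module>
  File "h.py", line 35, in fitbox
    r=minimize(cost,x0,method='Nelder-Mead',options=dict(initial_simplex=[x0,np.add(x0,[6,0,0]),np.add(x0,[0,6,0]),np.add(x0,[0,0,5])],xatol=.2,fatol=1e-4)); return r.x,r.fun
    res = _minimize_neldermead(fun, x0, args, callback, bounds=bounds,
                               **options)
    fxcc = func(xcc)
    fx = function(np.copy(x), *(wrapper_args + args))
  File "h.py", line 31, in cost
    q=np.array([proj(cam,v) for v in S@R.T+[p[0],p[1],z0]]); h=cv2.convexHull((q*4).astype(np.float32))
                ~~~~^^^^^^^
  File "h.py", line 16, in proj
    c=imaging.calibration(cam); q=np.array(c['orientation']).T@(np.array(P,float)-np.array(c['eye']))
ValueError: time passes only in moves, steps and waits
```

```bash
sed -i '2a import functools\n@functools.lru_cache\ndef cal(cam): return imaging.calibration(cam)' h.py; sed -i 's/c=imaging.calibration(cam)/c=cal(cam)/' h.py
python3 - <<'E'
from h import *
ms={}
for cam in('top','scene'):
    imaging.camera(cam)
    for n in('lap_plate','solder_board'):
        r=nets.silhouettes(cam,n)
        if r and r[0]['p']>.5: ms.setdefault(n,[]).append((cam,r[0]['pixels'].astype(np.float32)))
        else: print('miss',cam,n)
for n,sz,z0,x0 in(('lap_plate',(96,246,9),10,[435,93,-4]),('solder_board',(110,150,12),0,[593,119.5,.6])):
    for m in [ms[n]]+[[m] for m in ms[n]]: r=fitbox(m,sz,z0,x0); print(n,[k for k,_ in m],r[0].round(1),round(r[1],3))
s=st(); print(go([437.5,-258,150],3.3,s))
E
```

```text
lap_plate ['top', 'scene'] [435.4  93.3  -4.6] 3.024
lap_plate ['top'] [434.8  92.9  -5. ] 0.029
lap_plate ['scene'] [ 627.  -314.5   53.3] 0.601
solder_board ['top', 'scene'] [5.958e+02 1.192e+02 3.000e-01] 0.142
solder_board ['top'] [594.3 120.4  -0.8] 0.038
solder_board ['scene'] [599.6 115.8   2.1] 0.067
{'t': 7.85, 'joints': [26.565, 39.227, 0.464, 95.174, -0.407, 45.597, -61.479], 'ee_pos': [517.03, -313.123, 233.748], 'contact_force': [-0.628, 0.348, 0.412], 'grip_width': 85.375, 'grip_force': 0.0}
[[1.0, 0.023, 0.0], [0.023, -1.0, -0.0], [0.0, 0.0, -1.0]]
[-0.0782, -0.0569, 0.0837, -1.9878]
```

Emit:
send_rows(motion=[-0.018, -0.013, 0.014, -0.5, -1, -0.038, -0.028, 0.028, -1, -1, -0.058, -0.042, 0.042, -1.5, -1, -0.078, -0.056, 0.056, -2, -1, -0.078, -0.056, 0.08, -2, -1, -0.078, -0.056, 0.105, -2, -1, -0.078, -0.056, 0.115, -2, -1, -0.078, -0.056, 0.115, -2, -1, -0.078, -0.056, 0.115, -2, -1])

```text
t: 8.6
ee_pos: [438.1, -259.1, 118.8]
tcp_rot: [[0.998, 0.058, -0.0], [0.058, -0.998, -0.0], [-0.0, 0.0, -1.0]]
contact_force: [-0.3, 0.1, -0.2]
grip_width: 85.5
grip_force: 0.0
```

```bash
python3 - <<'E'
from h import *
s=st(); print(go([438,-258.5,34],3.3,s))
E
```

```text
{'t': 8.6, 'joints': [25.616, 43.991, -0.339, 116.413, 0.722, 19.607, -61.999], 'ee_pos': [438.053, -259.112, 118.818], 'contact_force': [-0.296, 0.098, -0.229], 'grip_width': 85.521, 'grip_force': 0.0}
[[0.998, 0.058, -0.0], [0.058, -0.998, -0.0], [-0.0, 0.0, -1.0]]
[-0.0, -0.0006, 0.0848, 0.0087]
```

Emit:
send_rows(motion=[0, 0, 0.015, 0, -1, 0, 0, 0.032, 0, -1, 0, 0, 0.049, 0, -1, 0, 0, 0.066, 0, -1, 0, 0, 0.079, 0, -1, 0, 0, 0.084, 0, -1, 0, 0, 0.084, 0, -1, 0, 0, 0.084, 0, -1])

```text
t: 9.27
ee_pos: [438.5, -259.4, 35.7]
tcp_rot: [[0.998, 0.058, 0.001], [0.058, -0.998, -0.001], [0.001, 0.001, -1.0]]
contact_force: [-0.1, -0.3, 0.4]
grip_width: 85.4
grip_force: 0.0
```

Emit:
send_rows(motion=[0, 0, 0.003, 0, -0.6, 0, 0, 0.003, 0, -0.2, 0, 0, 0.003, 0, 0, 0, 0, 0.003, 0, 0.2, 0, 0, 0.003, 0, 0.5, 0, 0, 0.003, 0, 0.5, 0, 0, 0.003, 0, 0.5, 0, 0, 0.003, 0, 0.5], force=40)

```text
t: 9.93
ee_pos: [438.1, -259.1, 32.4]
tcp_rot: [[0.998, 0.058, 0.001], [0.058, -0.998, -0.001], [0.001, 0.001, -1.0]]
contact_force: [-0.2, -0.1, 6.3]
grip_width: 51.2
grip_force: 42.6
```

```bash
python3 - <<'E'
from h import *
s=st()
E
```

```text
{'t': 9.933, 'joints': [25.514, 53.549, -0.175, 117.541, 0.976, 8.843, -62.242], 'ee_pos': [438.114, -259.144, 32.449], 'contact_force': [-0.21, -0.108, 6.337], 'grip_width': 51.238, 'grip_force': 42.611}
[[0.998, 0.058, 0.001], [0.058, -0.998, -0.001], [0.001, 0.001, -1.0]]
```

Emit:
send_rows(motion=[0, 0, -0.005, 0, 0.5, 0, 0, -0.02, 0, 0.5, 0, 0, -0.04, 0, 0.5, 0, 0, -0.065, 0, 0.5, 0, 0, -0.09, 0, 0.5, 0, 0, -0.115, 0, 0.5, 0, 0, -0.12, 0, 0.5, 0, 0, -0.12, 0, 0.5])

```text
t: 10.6
ee_pos: [438.6, -259.4, 153.4]
tcp_rot: [[0.998, 0.058, 0.003], [0.058, -0.998, -0.002], [0.003, 0.002, -1.0]]
contact_force: [0.4, -0.4, -1.0]
grip_width: 51.5
grip_force: 42.0
```

```bash
python3 - <<'E'
from h import *
s=st(); print(go([420,-90,150],0,s),go([443,187.5,110],-5,s))
E
```

```text
{'t': 10.6, 'joints': [25.65, 40.34, -0.389, 115.4, 0.633, 24.051, -61.917], 'ee_pos': [438.595, -259.381, 153.386], 'contact_force': [0.442, -0.355, -0.972], 'grip_width': 51.51, 'grip_force': 42.039}
[[0.998, 0.058, 0.003], [0.058, -0.998, -0.002], [0.003, 0.002, -1.0]]
[-0.0088, -0.1702, 0.003, 3.3065] [0.03, -0.446, 0.0427, 8.3065]
```

Emit:
send_rows(motion=[0, -0.025, 0, 0.5, 0.5, -0.002, -0.053, 0, 1, 0.5, -0.003, -0.082, 0, 1.5, 0.5, -0.004, -0.112, 0, 2, 0.5, -0.004, -0.142, 0, 2.5, 0.5, -0.003, -0.172, 0, 3.3, 0.5, 0, -0.202, 0, 4, 0.5, 0.002, -0.232, 0, 5, 0.5, 0.004, -0.262, 0, 6, 0.5, 0.007, -0.29, 0, 7, 0.5])

```text
t: 11.43
ee_pos: [426.7, 32.6, 150.5]
tcp_rot: [[0.998, -0.064, -0.003], [-0.064, -0.998, -0.001], [-0.003, 0.001, -1.0]]
contact_force: [0.1, -0.7, -0.5]
grip_width: 51.3
grip_force: 42.1
```

```bash
python3 - <<'E'
from h import *
s=st(); print(go([443.3,187.6,90],-5,s))
E
```

```text
{'t': 11.433, 'joints': [-13.956, 37.817, 5.414, 128.678, -13.634, 14.191, -90.124], 'ee_pos': [426.691, 32.612, 150.513], 'contact_force': [0.067, -0.716, -0.475], 'grip_width': 51.256, 'grip_force': 42.061}
[[0.998, -0.064, -0.003], [-0.064, -0.998, -0.001], [-0.003, 0.001, -1.0]]
[0.0068, -0.1558, 0.0604, 1.3074]
```

I'll check that the right end of the stroke is reachable while hovering before committing to the stroke.

Emit:
send_rows(motion=[0, 0.017, 0.02, 0.6, 0.5, 0.001, 0.034, 0.05, 1.3, 0.5, 0.001, 0.034, 0.075, 1.3, 0.5, 0.001, 0.034, 0.09, 1.3, 0.5, 0.001, 0.034, 0.09, 1.3, 0.5, 0.001, 0.034, 0.09, 1.3, 0.5])

```text
t: 11.93
ee_pos: [429.1, -3.1, 65.0]
tcp_rot: [[0.996, -0.087, -0.012], [-0.087, -0.996, -0.0], [-0.012, 0.001, -1.0]]
contact_force: [-0.2, -0.3, -0.1]
grip_width: 51.5
grip_force: 42.2
```

```bash
python3 - <<'E'
from h import *
s=st(); print(go([443.3,187.6,60],-5,s))
E
```

```text
{'t': 11.933, 'joints': [-7.092, 48.908, 2.292, 130.16, -47.582, 2.425, -52.995], 'ee_pos': [429.119, -3.061, 64.962], 'contact_force': [-0.153, -0.311, -0.083], 'grip_width': 51.46, 'grip_force': 42.173}
[[0.996, -0.087, -0.012], [-0.087, -0.996, -0.0], [-0.012, 0.001, -1.0]]
[-0.0024, -0.1912, 0.0048, 0.0113]
```

The wrist (J6) hits its limit here with the block held crosswise. I'll turn the block 90° so its length lies along the plate. That allows a line further from the robot, and it also matches the board's orientation.

Emit:
send_rows(motion=[0, -0.01, -0.02, -7, 0.5, 0, -0.02, -0.04, -14, 0.5, 0.002, -0.035, -0.05, -21, 0.5, 0.004, -0.05, -0.05, -28, 0.5, 0.006, -0.065, -0.05, -35, 0.5, 0.008, -0.08, -0.05, -42, 0.5, 0.01, -0.1, -0.05, -49, 0.5, 0.012, -0.12, -0.05, -56, 0.5, 0.013, -0.14, -0.05, -63, 0.5, 0.014, -0.16, -0.05, -70, 0.5], force=55)

```text
t: 12.77
ee_pos: [457.7, 156.0, 115.5]
tcp_rot: [[0.417, 0.909, -0.01], [0.909, -0.417, -0.001], [-0.005, -0.009, -1.0]]
contact_force: [0.1, -0.3, -0.9]
grip_width: 50.9
grip_force: 63.1
```

```bash
python3 - <<'E'
from h import *
s=st(); print(go([459,173,100],85,s),go([459,173,60],85,s))
E
```

```text
{'t': 12.767, 'joints': [-28.684, 44.017, 7.425, 120.462, -18.424, 17.155, -30.26], 'ee_pos': [457.738, 155.98, 115.515], 'contact_force': [0.122, -0.282, -0.888], 'grip_width': 50.854, 'grip_force': 63.133}
[[0.417, 0.909, -0.01], [0.909, -0.417, -0.001], [-0.005, -0.009, -1.0]]
[0.0161, -0.0058, 0.0155, -19.6362] [0.0163, -0.0054, 0.0555, -19.6362]
```

Emit:
send_rows(motion=[0, 0, 0, -7, 0.5, 0, 0, 0, -14, 0.5, 0, 0, 0, -19.6, 0.5, 0, 0, 0, -19.6, 0.5])

```text
t: 13.1
ee_pos: [457.6, 155.2, 115.6]
tcp_rot: [[0.091, 0.996, -0.011], [0.996, -0.091, -0.0], [-0.001, -0.011, -1.0]]
contact_force: [0.4, 0.5, -1.5]
grip_width: 51.2
grip_force: 63.1
```

```bash
python3 - <<'E'
from h import *
s=st(); print(go([447,11,55],85,s))
E
```

```text
{'t': 13.1, 'joints': [-26.308, 43.719, 3.696, 120.411, -9.763, 16.713, -19.476], 'ee_pos': [457.603, 155.166, 115.594], 'contact_force': [0.368, 0.493, -1.487], 'grip_width': 51.186, 'grip_force': 63.135}
[[0.091, 0.996, -0.011], [0.996, -0.091, -0.0], [-0.001, -0.011, -1.0]]
[-0.1445, 0.0032, 0.0607, -0.2246]
```

Emit:
send_rows(motion=[-0.03, 0.001, 0.012, 0, 0.5, -0.06, 0.002, 0.024, 0, 0.5, -0.09, 0.003, 0.036, 0, 0.5, -0.12, 0.003, 0.048, 0, 0.5, -0.1445, 0.003, 0.06, 0, 0.5, -0.1445, 0.003, 0.063, 0, 0.5, -0.1445, 0.003, 0.063, 0, 0.5])

```text
t: 13.68
ee_pos: [446.1, 9.3, 52.3]
tcp_rot: [[0.1, 0.995, -0.012], [0.995, -0.1, -0.001], [-0.002, -0.012, -1.0]]
contact_force: [0.0, 0.2, -1.1]
grip_width: 51.0
grip_force: 63.1
```

```bash
python3 - <<'E'
from h import *
s=st()
E
```

```text
{'t': 13.683, 'joints': [-7.191, 50.495, 0.166, 127.389, -3.628, 2.788, -9.201], 'ee_pos': [446.121, 9.341, 52.337], 'contact_force': [0.005, 0.16, -1.141], 'grip_width': 51.031, 'grip_force': 63.149}
[[0.1, 0.995, -0.012], [0.995, -0.1, -0.001], [-0.002, -0.012, -1.0]]
```

J6 is again at its limit near the right end. A slight pitch of the tool is harmless if it is about the pad normal and the block is re-gripped flat on the plate. So I'll acquire that pitch here in free air, then go back to the crosswise hold.

Emit:
send_rows(motion=[0, 0, -0.018, 0, 0.5, 0, -0.01, -0.018, 0, 0.5, 0, -0.02, -0.018, 0, 0.5, 0, -0.03, -0.018, 0, 0.5, 0, -0.04, -0.018, 0, 0.5, 0, -0.05, -0.018, 0, 0.5, 0, -0.06, -0.018, 0, 0.5, 0, -0.06, -0.018, 0, 0.5])

```text
t: 14.35
ee_pos: [389.0, 15.0, 73.5]
tcp_rot: [[0.091, 0.993, -0.073], [0.996, -0.092, -0.007], [-0.014, -0.072, -0.997]]
contact_force: [-1.0, 0.1, -1.2]
grip_width: 51.4
grip_force: 63.1
```

```bash
python3 - <<'E'
from h import *
s=st()
E
```

```text
{'t': 14.35, 'joints': [-4.022, 47.588, -7.761, 133.348, 57.178, 6.469, -71.947], 'ee_pos': [388.983, 14.981, 73.463], 'contact_force': [-1.038, 0.141, -1.247], 'grip_width': 51.35, 'grip_force': 63.148}
[[0.091, 0.993, -0.073], [0.996, -0.092, -0.007], [-0.014, -0.072, -0.997]]
```

```bash
python3 - <<'E'
from h import *
s=st(); print(go([455,100,110],None,s),go([452,187,110],None,s))
E
```

```text
{'t': 14.35, 'joints': [-4.022, 47.588, -7.761, 133.348, 57.178, 6.469, -71.947], 'ee_pos': [388.983, 14.981, 73.463], 'contact_force': [-1.038, 0.141, -1.247], 'grip_width': 51.35, 'grip_force': 63.148}
[[0.091, 0.993, -0.073], [0.996, -0.092, -0.007], [-0.014, -0.072, -0.997]]
[0.0902, 0.0551, -0.0418, 0.0] [0.1765, 0.0442, -0.0422, 0.0]
```

Emit:
send_rows(motion=[0.02, 0.012, -0.01, 0, 0.5, 0.04, 0.025, -0.02, 0, 0.5, 0.06, 0.037, -0.03, 0, 0.5, 0.09, 0.055, -0.042, 0, 0.5, 0.12, 0.052, -0.042, 0, 0.5, 0.15, 0.048, -0.042, 0, 0.5, 0.176, 0.044, -0.042, 0, 0.5, 0.176, 0.044, -0.042, 0, 0.5])

```text
t: 15.02
ee_pos: [451.1, 194.5, 110.6]
tcp_rot: [[0.084, 0.994, -0.071], [0.996, -0.084, 0.002], [-0.004, -0.071, -0.997]]
contact_force: [0.1, 0.7, -0.5]
grip_width: 50.7
grip_force: 63.2
```

```bash
python3 - <<'E'
from h import *
s=st(); print(go([450,187,90],-5,s))
E
```

```text
{'t': 15.017, 'joints': [-10.05, 47.368, -28.966, 115.356, 38.907, 30.631, -71.455], 'ee_pos': [451.137, 194.516, 110.602], 'contact_force': [0.088, 0.716, -0.519], 'grip_width': 50.74, 'grip_force': 63.171}
[[0.084, 0.994, -0.071], [0.996, -0.084, 0.002], [-0.004, -0.071, -0.997]]
[-0.0075, 0.001, 0.0206, -89.835]
```

Emit:
send_rows(motion=[-0.001, 0, 0, -7, 0.5, -0.002, 0, 0, -14, 0.5, -0.003, 0, 0, -21, 0.5, -0.004, 0, 0, -28, 0.5, -0.005, 0, 0, -35, 0.5, -0.006, 0, 0.005, -42, 0.5, -0.007, 0.001, 0.01, -49, 0.5, -0.0075, 0.001, 0.015, -56, 0.5, -0.0075, 0.001, 0.02, -63, 0.5, -0.0075, 0.001, 0.02, -70, 0.5])

```text
t: 15.85
ee_pos: [449.8, 177.7, 89.1]
tcp_rot: [[-0.904, 0.421, -0.074], [0.422, 0.906, -0.008], [0.064, -0.038, -0.997]]
contact_force: [-0.6, -0.9, -1.1]
grip_width: 51.0
grip_force: 63.1
```

Emit:
send_rows(motion=[0, 0, 0, -7, 0.5, 0, 0, 0, -14, 0.5, 0, 0, 0, -19.8, 0.5, 0, 0, 0, -19.8, 0.5, 0, 0, 0, -19.8, 0.5])

```text
t: 16.27
ee_pos: [450.4, 177.9, 89.7]
tcp_rot: [[-0.992, 0.098, -0.074], [0.099, 0.995, -0.007], [0.073, -0.014, -0.997]]
contact_force: [-1.1, 0.2, -1.7]
grip_width: 51.1
grip_force: 63.1
```

```bash
python3 - <<'E'
from h import *
s=st(); print(go([450.5,187,60],-5,s),go([434,-2,60],-5,s))
E
```

```text
{'t': 16.267, 'joints': [2.111, 55.317, -48.991, 116.097, 60.04, 43.233, -1.276], 'ee_pos': [450.361, 177.887, 89.745], 'contact_force': [-1.116, 0.156, -1.679], 'grip_width': 51.118, 'grip_force': 63.135}
[[-0.992, 0.098, -0.074], [0.099, 0.995, -0.007], [0.073, -0.014, -0.997]]
[-0.0014, 0.0095, 0.0296, -0.6946] [-0.0037, -0.1802, 0.032, -0.6946]
```

The elbow has swung aside, so J6 now reads 43° and has ample margin. Lower to the left end and re-grip flat.

Emit:
send_rows(motion=[0, 0.005, 0.015, -0.7, 0.5, -0.001, 0.009, 0.03, -0.7, 0.5, -0.001, 0.009, 0.037, -0.7, 0.5, -0.001, 0.009, 0.039, -0.7, 0.5, -0.001, 0.009, 0.041, -0.7, 0.5, -0.001, 0.009, 0.041, -0.7, 0.5])

```text
t: 16.77
ee_pos: [449.6, 185.7, 48.9]
tcp_rot: [[-0.994, 0.084, -0.073], [0.085, 0.996, -0.007], [0.072, -0.013, -0.997]]
contact_force: [-0.4, 0.2, -0.8]
grip_width: 51.2
grip_force: 63.2
```

```bash
python3 - <<'E'
from h import *
s=st(); print(go([450.5,187,47],-5,s))
E
```

```text
{'t': 16.767, 'joints': [-0.486, 59.054, -45.734, 116.253, 65.776, 40.329, -5.503], 'ee_pos': [449.605, 185.7, 48.869], 'contact_force': [-0.374, 0.169, -0.79], 'grip_width': 51.186, 'grip_force': 63.192}
[[-0.994, 0.084, -0.073], [0.085, 0.996, -0.007], [0.072, -0.013, -0.997]]
[-0.0009, 0.0014, 0.0018, 0.112]
```

Emit:
send_rows(motion=[-0.001, 0.001, 0.002, 0, 0.5, -0.001, 0.001, 0.003, 0, 0.5, -0.001, 0.001, 0.003, 0, 0.5])

```text
t: 17.02
ee_pos: [450.8, 186.7, 46.2]
tcp_rot: [[-0.994, 0.084, -0.072], [0.085, 0.996, -0.007], [0.071, -0.013, -0.997]]
contact_force: [-0.7, -0.9, 3.4]
grip_width: 51.0
grip_force: 63.8
```

Emit:
send_rows(motion=[0, 0, 0, 0, -0.3, 0, 0, 0, 0, -0.36, 0, 0, 0, 0, -0.36, 0, 0, 0, 0, -0.36])

```text
t: 17.35
ee_pos: [450.7, 186.7, 45.6]
tcp_rot: [[-0.994, 0.084, -0.073], [0.084, 0.996, -0.007], [0.072, -0.013, -0.997]]
contact_force: [0.4, -0.6, 0.5]
grip_width: 58.2
grip_force: 0.0
```

```bash
python3 - <<'E'
from h import *
s=st(); a=shot('scene','x3')[190:290,190:360]; b=shot('top','y3')[180:260,160:300]
a=cv2.resize(a,(425,250),interpolation=2); b=cv2.resize(b,(350,200),interpolation=2); o=np.zeros((250,775,3),np.uint8); o[:,:425]=a; o[:200,425:]=b
cv2.imwrite('pics/k3.png',o[:,:,::-1])
E
```

```text
{'t': 17.35, 'joints': [-0.636, 59.401, -45.541, 116.056, 66.113, 40.213, -5.651], 'ee_pos': [450.654, 186.687, 45.635], 'contact_force': [0.357, -0.634, 0.522], 'grip_width': 58.196, 'grip_force': 0.0}
[[-0.994, 0.084, -0.073], [0.084, 0.996, -0.007], [0.072, -0.013, -0.997]]
```

View pics/k3.png

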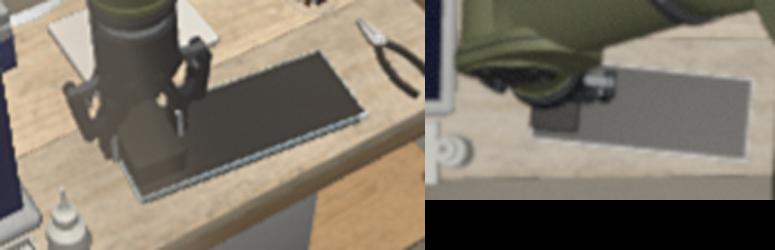

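The block lies flat at the plate's left end, its left edge at the plate edge (top crop 532,130), and the glue is clear. Re-grip slightly higher.

Emit:
send_rows(motion=[0, 0, -0.0015, 0, -0.36, 0, 0, -0.0015, 0, 0, 0, 0, -0.0015, 0, 0.4, 0, 0, -0.0015, 0, 0.5, 0, 0, -0.0015, 0, 0.5, 0, 0, -0.0015, 0, 0.5], force=45)

```text
t: 17.95
ee_pos: [450.7, 186.7, 47.2]
tcp_rot: [[-0.994, 0.084, -0.073], [0.084, 0.996, -0.007], [0.072, -0.013, -0.997]]
contact_force: [0.3, -0.5, 0.6]
grip_width: 50.9
grip_force: 49.5
```

```bash
python3 - <<'E'
from h import *
s=st(); e=np.array(s['ee_pos']); d=np.array([-16.6,-189.2,0]); print(go(e+d,-5,s),go(e+d+[0,0,-1],None,s))
E
```

```text
{'t': 17.95, 'joints': [-0.576, 59.261, -45.671, 116.035, 65.881, 40.335, -5.467], 'ee_pos': [450.745, 186.746, 47.216], 'contact_force': [0.302, -0.479, 0.558], 'grip_width': 50.926, 'grip_force': 49.473}
[[-0.994, 0.084, -0.073], [0.084, 0.996, -0.007], [0.072, -0.013, -0.997]]
[0.0006, -0.1899, 0.0025, 0.1535] [0.0005, -0.1899, 0.0035, 0.0]
```

Emit:
send_rows(motion=[0, 0, 0.001, 0, 0.5, 0, 0, 0.002, 0, 0.5, 0, 0, 0.003, 0, 0.5, 0, 0, 0.003, 0, 0.5])

```text
t: 18.28
ee_pos: [450.7, 186.7, 44.4]
tcp_rot: [[-0.994, 0.084, -0.072], [0.084, 0.996, -0.007], [0.071, -0.013, -0.997]]
contact_force: [0.1, -0.7, 6.6]
grip_width: 51.5
grip_force: 50.2
```

Emit:
send_rows(motion=[0, 0, -0.0008, 0, 0.5, 0, -0.005, -0.0007, 0, 0.5, 0, -0.012, -0.0006, 0, 0.5, 0, -0.02, -0.0005, 0, 0.5, 0, -0.028, -0.0004, 0, 0.5, 0, -0.036, -0.0003, 0, 0.5, 0, -0.044, -0.0002, 0, 0.5, 0, -0.052, -0.0001, 0, 0.5, 0, -0.06, 0, 0, 0.5])

```text
t: 19.03
ee_pos: [445.4, 126.5, 45.1]
tcp_rot: [[-0.994, 0.084, -0.073], [0.084, 0.996, -0.005], [0.072, -0.011, -0.997]]
contact_force: [0.1, 2.6, 5.4]
grip_width: 50.8
grip_force: 50.0
```

Emit:
send_rows(motion=[0, -0.008, 0.0001, 0, 0.5, 0, -0.016, 0.0002, 0, 0.5, 0, -0.024, 0.0003, 0, 0.5, 0, -0.032, 0.0004, 0, 0.5, 0, -0.04, 0.0005, 0, 0.5, 0, -0.048, 0.0006, 0, 0.5, 0, -0.056, 0.0007, 0, 0.5, 0, -0.064, 0.0008, 0, 0.5])

```text
t: 19.7
ee_pos: [439.7, 62.6, 45.1]
tcp_rot: [[-0.994, 0.084, -0.073], [0.084, 0.996, -0.005], [0.072, -0.011, -0.997]]
contact_force: [0.5, 3.6, 4.5]
grip_width: 51.1
grip_force: 50.0
```

```bash
python3 - <<'E'
from h import *
s=st(); print(go([433.8,-2.5,45],-5,s))
E
```

```text
{'t': 19.7, 'joints': [11.731, 57.648, -42.703, 123.303, 72.352, 36.037, -0.716], 'ee_pos': [439.696, 62.646, 45.076], 'contact_force': [0.513, 3.601, 4.455], 'grip_width': 51.148, 'grip_force': 50.04}
[[-0.994, 0.084, -0.073], [0.084, 0.996, -0.005], [0.072, -0.011, -0.997]]
[0.0004, -0.0654, 0.0009, 0.1593]
```

Emit:
send_rows(motion=[0, -0.008, 0.0002, 0, 0.5, 0, -0.016, 0.0003, 0, 0.5, 0, -0.024, 0.0004, 0, 0.5, 0, -0.032, 0.0006, 0, 0.5, 0, -0.04, 0.0007, 0, 0.5, 0, -0.048, 0.0008, 0, 0.5, 0, -0.056, 0.0009, 0, 0.5, 0, -0.062, 0.001, 0, 0.5, 0, -0.065, 0.001, 0, 0.5, 0, -0.065, 0.001, 0, 0.5])

```text
t: 20.53
ee_pos: [433.8, -3.1, 44.8]
tcp_rot: [[-0.994, 0.085, -0.074], [0.086, 0.996, -0.007], [0.073, -0.013, -0.997]]
contact_force: [1.0, 1.3, 5.7]
grip_width: 51.3
grip_force: 50.1
```

```bash
python3 - <<'E'
from h import *
s=st(); shot('top','y4'); shot('scene','x4')
a=cv2.imread('pics/x4.png')[190:290,190:360]; b=cv2.imread('pics/y4.png')[180:260,190:330]
a=cv2.resize(a,(425,250),interpolation=2); b=cv2.resize(b,(350,200),interpolation=2); o=np.zeros((250,775,3),np.uint8); o[:,:425]=a; o[:200,425:]=b
cv2.imwrite('pics/k4.png',o)
E
```

```text
{'t': 20.533, 'joints': [18.921, 57.07, -41.232, 125.042, 74.174, 34.899, 4.813], 'ee_pos': [433.756, -3.111, 44.808], 'contact_force': [1.021, 1.346, 5.673], 'grip_width': 51.32, 'grip_force': 50.098}
[[-0.994, 0.085, -0.074], [0.086, 0.996, -0.007], [0.073, -0.013, -0.997]]
```

View pics/k4.png

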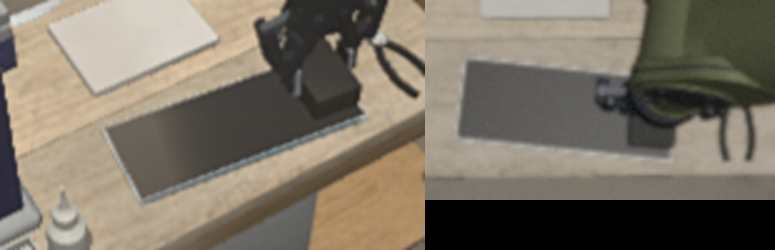

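The block sits at the plate's right end and lies flat. The stroke ran at a steady 4.5–6 N. Lift and carry to the board.

Emit:
send_rows(motion=[0, 0, -0.006, 0, 0.5, 0, 0, -0.02, 0, 0.5, 0, 0, -0.045, 0, 0.5, 0, 0, -0.07, 0, 0.5, 0, 0, -0.085, 0, 0.5, 0, 0, -0.085, 0, 0.5])

```text
t: 21.13
ee_pos: [441.2, -2.3, 131.6]
tcp_rot: [[-0.994, 0.085, -0.07], [0.086, 0.996, -0.008], [0.069, -0.014, -0.997]]
contact_force: [0.9, 0.5, -0.9]
grip_width: 51.2
grip_force: 49.4
```

```bash
python3 - <<'E'
from h import *
s=st(); print(go([596.5,119.5,110],.3,s))
E
```

```text
{'t': 21.133, 'joints': [23.417, 48.615, -49.136, 122.238, 56.918, 41.803, 19.537], 'ee_pos': [441.209, -2.282, 131.609], 'contact_force': [0.942, 0.528, -0.85], 'grip_width': 51.221, 'grip_force': 49.378}
[[-0.994, 0.085, -0.07], [0.086, 0.996, -0.008], [0.069, -0.014, -0.997]]
[-0.1454, 0.1349, 0.0097, -5.2415]
```

Emit:
send_rows(motion=[-0.012, 0.015, 0, -0.6, 0.5, -0.028, 0.03, 0.001, -1.2, 0.5, -0.044, 0.046, 0.002, -1.8, 0.5, -0.06, 0.062, 0.003, -2.4, 0.5, -0.077, 0.078, 0.004, -3, 0.5, -0.094, 0.093, 0.005, -3.6, 0.5, -0.111, 0.108, 0.006, -4.2, 0.5, -0.128, 0.122, 0.008, -4.8, 0.5, -0.145, 0.135, 0.01, -5.2, 0.5, -0.145, 0.135, 0.01, -5.2, 0.5])

```text
t: 21.97
ee_pos: [597.1, 122.4, 105.4]
tcp_rot: [[-0.997, -0.007, -0.073], [-0.006, 1.0, -0.006], [0.073, -0.005, -0.997]]
contact_force: [1.0, -0.5, -0.2]
grip_width: 51.4
grip_force: 49.3
```

```bash
python3 - <<'E'
from h import *
s=st(); print(go([596.5,119.5,44],.3,s))
E
```

```text
{'t': 21.967, 'joints': [9.993, 59.742, -50.595, 93.651, 50.813, 56.979, 31.611], 'ee_pos': [597.122, 122.437, 105.413], 'contact_force': [0.984, -0.55, -0.246], 'grip_width': 51.357, 'grip_force': 49.276}
[[-0.997, -0.007, -0.073], [-0.006, 1.0, -0.006], [0.073, -0.005, -0.997]]
[-0.0038, -0.0026, 0.0613, 0.0577]
```

Emit:
send_rows(motion=[-0.002, -0.002, 0.015, 0, 0.5, -0.003, -0.003, 0.03, 0, 0.5, -0.004, -0.003, 0.045, 0, 0.5, -0.004, -0.003, 0.056, 0, 0.5, -0.004, -0.003, 0.061, 0, 0.5, -0.004, -0.003, 0.063, 0, 0.5, -0.004, -0.003, 0.063, 0, 0.5])

```text
t: 22.55
ee_pos: [594.3, 117.7, 43.8]
tcp_rot: [[-0.997, -0.007, -0.074], [-0.007, 1.0, -0.007], [0.074, -0.006, -0.997]]
contact_force: [-0.7, 1.0, -0.5]
grip_width: 51.4
grip_force: 49.3
```

Emit:
send_rows(motion=[-0.001, 0.0005, 0.001, 0, 0.5, -0.0025, 0.001, 0.002, 0, 0.5, -0.0025, 0.001, 0.003, 0, 0.5, -0.0025, 0.001, 0.004, 0, 0.5, -0.0025, 0.001, 0.004, 0, 0.5])

```text
t: 22.97
ee_pos: [597.6, 119.0, 41.1]
tcp_rot: [[-0.997, -0.007, -0.071], [-0.006, 1.0, -0.006], [0.071, -0.006, -0.997]]
contact_force: [-0.5, 0.6, 3.6]
grip_width: 51.1
grip_force: 49.8
```

Contact at 3.6 N. Release, lift and look.

Emit:
send_rows(motion=[0, 0, 0, 0, 0.1, 0, 0, 0, 0, -0.5, 0, 0, 0, 0, -1, 0, 0, 0, 0, -1, 0, 0, -0.02, 0, -1, 0, 0, -0.05, 0, -1, 0, 0, -0.085, 0, -1, 0, 0, -0.12, 0, -1, 0, 0, -0.15, 0, -1, 0, 0, -0.15, 0, -1])

```text
t: 23.8
ee_pos: [610.9, 122.2, 196.1]
tcp_rot: [[-0.998, -0.006, -0.063], [-0.006, 1.0, -0.002], [0.063, -0.001, -0.998]]
contact_force: [0.4, 0.8, -0.3]
grip_width: 85.9
grip_force: 0.0
```

```bash
python3 - <<'E'
from h import *
s=st(); print(go([480,-60,260],None,s),go([480,-255,260],None,s))
shot('top','y5'); r=nets.look_for('top','charcoal')[:2]; print(r)
shot('scene','x5'); r=nets.look_for('scene','charcoal')[:2]; print(r)
a=cv2.imread('pics/x5.png')[150:290,190:360]; b=cv2.imread('pics/y5.png')[120:260,190:330]
a=cv2.resize(a,(425,350),interpolation=2); b=cv2.resize(b,(350,350),interpolation=2); cv2.imwrite('pics/k5.png',np.hstack([a,b]))
E
```

```text
{'t': 23.8, 'joints': [11.567, 53.984, -54.647, 88.613, 44.563, 65.229, 37.119], 'ee_pos': [610.896, 122.221, 196.132], 'contact_force': [0.393, 0.775, -0.272], 'grip_width': 85.873, 'grip_force': 0.0}
[[-0.998, -0.006, -0.063], [-0.006, 1.0, -0.002], [0.063, -0.001, -0.998]]
[0.1358, -0.1815, -0.0552, 0.0] [0.137, -0.3765, -0.0549, 0.0]
[{'point': [589.5, 120.0, 40.4], 'p': 0.94}]
[{'point': [586.0, 127.5, 43.2], 'p': 0.88}]
```

View pics/k5.png

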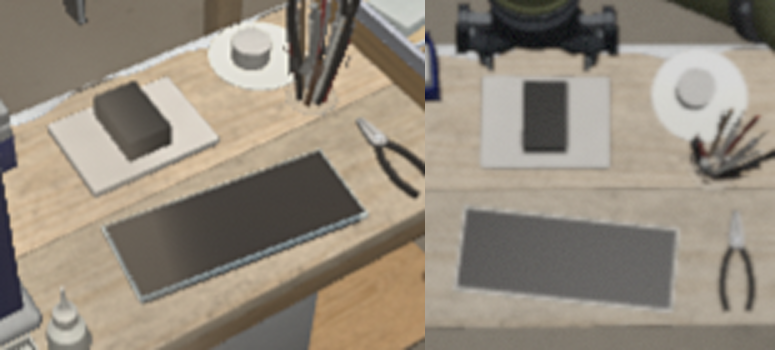

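The block lies flat in the middle of the board, with margins of about 40 and 42 px left and right in the top crop. Everything else is undisturbed. Now back to the near-door knob, going round the tumbler on the robot's side.

Emit:
send_rows(motion=[0.02, -0.005, -0.015, 0, -0.8, 0.05, -0.015, -0.03, 0, -0.5, 0.085, -0.03, -0.045, 0, -0.4, 0.12, -0.045, -0.06, 0, -0.4, 0.15, -0.07, -0.064, 0, -0.4, 0.16, -0.1, -0.064, 0, -0.4, 0.165, -0.13, -0.064, 0, -0.4, 0.166, -0.165, -0.064, 0, -0.4, 0.166, -0.2, -0.064, 0, -0.4, 0.166, -0.235, -0.064, 0, -0.4])

```text
t: 24.83
ee_pos: [447.3, -117.8, 265.8]
tcp_rot: [[-0.997, -0.007, -0.076], [-0.007, 1.0, -0.006], [0.076, -0.006, -0.997]]
contact_force: [1.0, -0.3, 0.6]
grip_width: 60.1
grip_force: 0.0
```

```bash
python3 - <<'E'
from h import *
s=st(); print(go([440,-230,220],1.3,s),go([512.5,-254,150],1.3,s))
E
```

```text
{'t': 24.833, 'joints': [45.691, 40.094, -63.228, 111.294, 40.67, 60.43, 53.526], 'ee_pos': [447.267, -117.831, 265.835], 'contact_force': [0.994, -0.323, 0.611], 'grip_width': 60.125, 'grip_force': 0.0}
[[-0.997, -0.007, -0.076], [-0.007, 1.0, -0.006], [0.076, -0.006, -0.997]]
[0.0046, -0.1118, 0.047, -0.899] [-0.0729, -0.136, 0.1114, -0.899]
```

Emit:
send_rows(motion=[0, -0.025, 0, 0, -0.4, 0, -0.055, 0.01, -0.5, -0.4, 0, -0.085, 0.03, -0.9, -0.4, -0.005, -0.11, 0.047, -0.9, -0.4, -0.03, -0.125, 0.07, -0.9, -0.4, -0.055, -0.135, 0.095, -0.9, -0.4, -0.072, -0.136, 0.111, -0.9, -0.4, -0.072, -0.136, 0.111, -0.9, -0.4])

```text
t: 25.5
ee_pos: [512.9, -252.3, 146.5]
tcp_rot: [[-0.997, -0.021, -0.078], [-0.021, 1.0, -0.003], [0.078, -0.001, -0.997]]
contact_force: [0.4, 0.9, 0.5]
grip_width: 60.0
grip_force: 0.0
```

```bash
python3 - <<'E'
from h import *
s=st(); print(go([513.5,-254,96],1.3,s))
E
```

```text
{'t': 25.5, 'joints': [49.439, 55.608, -55.125, 99.582, 52.506, 60.07, 64.452], 'ee_pos': [512.943, -252.254, 146.544], 'contact_force': [0.414, 0.922, 0.455], 'grip_width': 60.027, 'grip_force': 0.0}
[[-0.997, -0.021, -0.078], [-0.021, 1.0, -0.003], [0.078, -0.001, -0.997]]
[-0.0045, -0.0017, 0.0504, -0.0988]
```

Emit:
send_rows(motion=[-0.003, -0.001, 0.015, 0, -0.4, -0.005, -0.002, 0.03, 0, -0.4, -0.006, -0.002, 0.042, 0, -0.4, -0.006, -0.002, 0.051, 0, -0.4, -0.006, -0.002, 0.051, 0, -0.4, -0.006, -0.002, 0.051, 0, 0.2, -0.006, -0.002, 0.051, 0, 1, -0.006, -0.002, 0.051, 0, 1, -0.006, -0.002, 0.051, 0, 1, -0.006, -0.002, 0.051, 0, 1], force=25)

```text
t: 26.33
ee_pos: [516.1, -253.7, 101.7]
tcp_rot: [[-0.997, -0.023, -0.071], [-0.023, 1.0, -0.006], [0.072, -0.005, -0.997]]
contact_force: [-0.8, 2.2, 3.6]
grip_width: 16.4
grip_force: 24.5
```

```bash
python3 - <<'E'
from h import *
s=st(); e=np.array(s['ee_pos']); print(go(e+[-115,-2.6,0],None,s))
E
```

```text
{'t': 26.333, 'joints': [48.304, 59.06, -52.669, 100.576, 56.833, 56.442, 61.657], 'ee_pos': [516.092, -253.715, 101.684], 'contact_force': [-0.756, 2.237, 3.594], 'grip_width': 16.417, 'grip_force': 24.457}
[[-0.997, -0.023, -0.071], [-0.023, 1.0, -0.006], [0.072, -0.005, -0.997]]
[0.1147, 0.0, 0.0082, 0.0]
```

Emit:
send_rows(motion=[0.01, 0, 0.0007, 0, 1, 0.023, 0, 0.0016, 0, 1, 0.036, 0, 0.0025, 0, 1, 0.049, 0, 0.0035, 0, 1, 0.062, 0, 0.0044, 0, 1, 0.075, 0, 0.0053, 0, 1, 0.088, 0, 0.0062, 0, 1, 0.101, 0, 0.0071, 0, 1, 0.115, 0, 0.0082, 0, 1, 0.115, 0, 0.0082, 0, 1])

```text
t: 27.17
ee_pos: [401.5, -257.0, 102.1]
tcp_rot: [[-0.997, -0.023, -0.068], [-0.022, 1.0, -0.007], [0.068, -0.005, -0.998]]
contact_force: [2.2, 1.7, 3.9]
grip_width: 16.5
grip_force: 24.6
```

Emit:
send_rows(motion=[0.001, 0, 0, 0, 1, 0.001, 0, 0, 0, 1])

```text
t: 27.33
ee_pos: [401.5, -257.0, 102.0]
tcp_rot: [[-0.997, -0.022, -0.069], [-0.022, 1.0, -0.007], [0.069, -0.006, -0.998]]
contact_force: [2.8, 0.3, 8.0]
grip_width: 16.7
grip_force: 24.9
```

Emit:
send_rows(motion=[0.002, 0, 0, 0, 1, 0.004, 0, 0, 0, 1, 0.004, 0, 0, 0, 1, 0.004, 0, 0, 0, 1])

```text
t: 27.67
ee_pos: [401.2, -257.0, 102.2]
tcp_rot: [[-0.998, -0.023, -0.062], [-0.022, 1.0, -0.006], [0.062, -0.005, -0.998]]
contact_force: [9.9, 0.1, -0.5]
grip_width: 16.8
grip_force: 24.7
```

Force rose to 10 N without movement, so the door is fully shut. Relax, release, retreat and verify.

Emit:
send_rows(motion=[-0.005, 0, 0, 0, 1, -0.005, 0, 0, 0, 0.2, -0.005, 0, 0, 0, -0.4, -0.005, 0, 0, 0, -0.4, -0.005, 0, -0.03, 0, -0.4, -0.005, 0, -0.07, 0, -0.4, -0.005, 0, -0.11, 0, -0.4, -0.005, -0.03, -0.13, 0, -0.4, -0.005, -0.06, -0.13, 0, -0.4, -0.005, -0.06, -0.13, 0, -0.4])

```text
t: 28.5
ee_pos: [410.2, -322.9, 231.2]
tcp_rot: [[-0.997, -0.013, -0.073], [-0.012, 1.0, -0.012], [0.073, -0.011, -0.997]]
contact_force: [-0.6, -0.2, -1.1]
grip_width: 60.2
grip_force: 0.0
```

Emit:
send_rows(motion=[0, -0.03, 0, 0, -0.4, 0, -0.06, 0, 0, -0.4, 0, -0.09, 0, 0, -0.4, 0, -0.09, 0, 0, -0.4, 0, -0.09, 0, 0, -0.4, 0, -0.09, 0, 0, -0.4])

```text
t: 29.0
ee_pos: [412.5, -405.1, 230.7]
tcp_rot: [[-0.997, -0.023, -0.074], [-0.023, 1.0, -0.005], [0.074, -0.004, -0.997]]
contact_force: [-0.1, 0.9, -0.0]
grip_width: 59.9
grip_force: 0.0
```

```bash
python3 - <<'E'
from h import *
s=st(); shot('scene','xf'); shot('top','yf')
a=cv2.imread('pics/xf.png')[90:300,190:440]; b=cv2.imread('pics/yf.png')[120:255,190:415]
a=cv2.resize(a,(400,336),interpolation=2); b=cv2.resize(b,(400,240),interpolation=2); o=np.zeros((336,800,3),np.uint8); o[:,:400]=a; o[:240,400:]=b; cv2.imwrite('pics/kf.png',o)
E
```

```text
{'t': 29.0, 'joints': [69.114, 49.757, -59.459, 95.621, 47.341, 67.573, 86.823], 'ee_pos': [412.515, -405.113, 230.652], 'contact_force': [-0.071, 0.858, -0.04], 'grip_width': 59.901, 'grip_force': 0.0}
[[-0.997, -0.023, -0.074], [-0.023, 1.0, -0.005], [0.074, -0.004, -0.997]]
```

View pics/kf.png

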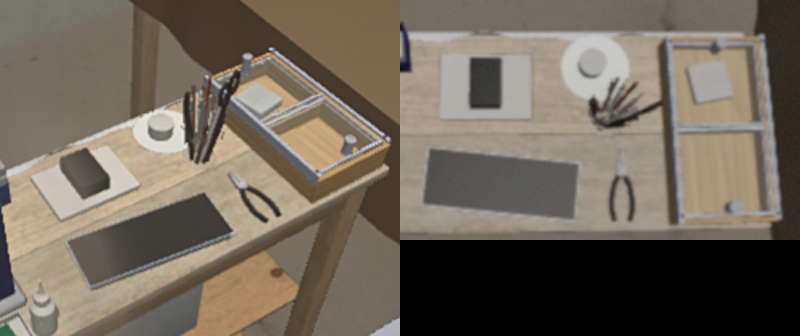

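The door is shut (near knob back at its outer end, crop 733,207), the block is on the middle of the board, and the steel block is in the case. The far door is shut and nothing else has moved.

```bash
python3 -c "
from station import workorder; print(workorder.close_job())"
```

```text
the job is handed in; nothing more can be done
None
```

I handed the job in at about 29 s: the charcoal block was trued in one left-to-right stroke at 4–6 N and now lies flat on the middle of the soldering board, the near door is fully shut again, and nothing else in the final pictures had moved; the hand-in gave no verdict.

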